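# Set the count dial and hold the row fence in its detent

### The job

On the candy-packing bench, turn the black count dial until its white pointer clicks into place at the green stud. Then take the red row fence by its upright handle and slide it along the rail to the green clip until its spring ball clicks into the clip's notch, fully seated. Finish while still gripping the handle with the fence resting still in the notch, so that the next row can be laid against it; leave the dial at green and the other things on the bench where they are.

Things in the scene. Friction and masses are not known exactly. Their poses are not given: they have to be found in the camera images.
- dial (a joint): Angle (rad) of the black count dial about its vertical axis; grows counter-clockwise seen from above, range -1.25 to 1.25. Spring-ball detents at -1.10, -0.55, 0, 0.55 and 1.10; it starts near 0. Between detents it takes about 0.08 N m, and when let go within 0.15 rad of a detent it snaps into it.
- dial_grip (a point): Grip point of the dial, on its axis: centre of an upright bar 56 mm long (along this frame's x, at the dial's present angle), 14 mm thick (along y), its top 12 mm above this point. Below is a disc 66 mm across, its top 22 mm under this point, on a fixed round grey housing 136 mm across and 20 mm high.
- dial_pointer (a point): Pointing end of the dial: the point 53 mm from the axis along the bar, on the frame's -x side (the side with the white line and white tab), at the studs' radius and height.
- mark_green: Green round stud, 18 mm across and 3 mm high, fixed on the grey housing 53 mm from the dial's axis; origin at its underside. Four such studs (green, orange, white, blue) stand at the dial's detents -1.10, -0.55, 0.55 and 1.10; which is where changes from run to run.
- fence (a joint): Position (m) of the red fence along its rail, 0 to 0.20; grows towards the jig's +y. It starts at 0 to 0.05, always on the -y side of the green clip. Sliding friction about 1 to 3 N.
- fence_grip (a point): Grip point on the red fence: centre of the width of its upright handle, a plate 36 mm wide (x, across the rail) by 12 mm thick (y, along the rail) whose top is 16 mm above this point. Under it is a block 46 mm (x) by 42 mm (y), its top 30 mm below this point. This point is 77 mm above the bench.
- fence_ball (a point): Centre of the steel spring ball, 8 mm across, under the brass plunger on the fence's robot side (30 mm towards -x of the fence's middle). Its place along the rail is that of fence_grip.
- clip_notch (a point): Seat of the ball in the green clip, somewhere in the rail's +y half; x, y parallel to the jig's. Ridges lie 7 mm to either side along the rail: the ball meets the first 14 mm before the seat, climbs it against 7 to 11 N, then drops 3 mm into the notch; pushing it out takes 7 to 11 N. With the grip loosened it centres itself. Seated: fence_ball and clip_notch coincide.
- jig: Fixed row jig: aluminium and plywood base 196 mm (x) by 360 mm (y), 12 mm high, with a straight steel rail along its y axis at its x = 0 and blue end posts 36 mm high at y = +-171 mm; origin on the bench under the rail's middle, x away from the robot. The fence's 98 mm blade reaches to +x over the deck, its top 45 mm above the bench. The clip's green tab is 32 mm high at x = -51 mm.
- paper_box: Bystander: clear box with a block of wrapper papers, 75 x 110 x 45 mm, origin at the middle of its underside; not to be moved.
- candy_brick: Bystander: pale packed brick of candy, 80 x 120 x 44 mm, origin at the middle of its underside; not to be moved.
- band_cup: Bystander: yellow cup, 68 mm across and 70 mm high, origin at the middle of its underside; not to be moved.

How it is judged:
On the way, in this order (a step that is already met when the one before it is completed fails the run):
1. the dial's pointer is at the green stud (horizontal distance between dial_pointer and mark_green below 0.009 m), for 0.3 s.
2. the fence's ball is in the clip's notch, with the fingers on the fence (y of fence_ball in the frame of clip_notch between -0.0025 and 0.0025 m and contact force between the fingers and fence above 1.5 N), for 0.3 s.
At the end, for the whole second after the job is handed in: The dial's pointer is within 9 mm of the green stud; the fence's ball is within 2.5 mm of the notch's middle along the rail, the fence is still (under 5 mm/s) and the fingers still hold its handle (contact over 1.5 N) (all of step 2 and velocity of joint fence between -0.005 and 0.005 m/s and horizontal distance between dial_pointer and mark_green below 0.009 m); the arm keeps its last pose, push and grip.
It fails at once if the paper box is moved more than 20 mm (distance of paper_box from where it was at the start of the episode above 0.02 m).
It fails at once if the candy brick is moved more than 20 mm (distance of candy_brick from where it was at the start of the episode above 0.02 m).
It fails at once if the band cup is moved more than 20 mm (distance of band_cup from where it was at the start of the episode above 0.02 m).
It also fails if it takes over 64 s, if anything falls off the work surface, if the arm or the gripper's body presses on something with over 40 N, if the wrist force passes 120 N, or if a joint passes its speed limit or range.

### The arm

A 6-joint arm with a two-finger parallel gripper is mounted at the origin on the work surface. World frame = base frame: x ahead of the robot, y to its left, z up, the work surface at z = 0. Lengths are in m, angles in rad, forces in N, time in s.
With the tool pointing down it reaches from about 0.3 to 0.775 m from the base axis. Payload 14.6 kg.
Tool frame: the origin (TCP) lies at the very end of the fingers, on their centre line; the grasp point (between the pads) lies 19 mm behind it; z points along the fingers, y is the line along which they close (so a half turn about z gives the same grasp; the last joint's range is limited). The gripper opens to 94 mm and grips with 3 to 60 N. Pads are 16 mm wide; open, the fingers measure 119 mm over their backs; the gripper's body (75 mm by 177 mm) begins 78 mm behind the grasp point.
Start: joints at [-1.346, 0.3, 1.521, -0, 1.321, -0.067], TCP at [0.158, -0.527, 0.205] pointing down, gripper open.
Joint ranges: [-3.03, 3.03], [-0.79, 2.21], [0.23, 2.52], [-1.04, 4.18], [0, 3.07], [-2.55, 2.55]. Speed limits (rad/s): [2.22, 2.22, 2.57, 3.14, 3.14, 3.14].

### API

Orientations are given as [roll, pitch, yaw] about the fixed x, y, z axes, in that order (R = Rz(yaw) Ry(pitch) Rx(roll)).
In Python, from station import ctrl, cams gives the robot as it stands. The module is installed in compiled form; this text tells all that it offers.
- The arm moves only by the tool arm_command, never from a script. Its argument "plan" is a list that holds one entry, the list of rows, each a list of 7 numbers: the shift along the tool's x, y, z in shares of 750 mm (1.0 is 750 mm), then the turn, a rotation vector about the tool's x, y, z in shares of pi rad (1.0 is pi rad), then the closure, from -1 (fully open) to 1 (shut). A call has 1 to 12 rows; each row is the pose to reach, as a shift and turn from the pose commanded when the call began, along the tool's axes at that moment; what a row does not reach only later rows make up. A row lasts 1/10 s, in which the tool goes at most 50 mm and 8.59 degrees, less where a joint would pass 70% of its speed; a pose out of reach is approached as far as the arm can. No shift or turn number may pass 1 either way. A call with a gripper value outside its range is refused whole. The fingers move at their own pace and stop on an object; "squeeze" is the grip in N (left out, the last holds). Time passes only in rows, so rows that repeat a pose let the fingers close. It gives the time, the measured TCP pose, the force, the opening and the grip force at its end, in the units of the state.
- ctrl.get_obs(): the state, without advancing time (a new reading comes with each control period).
- cams.camera(name): name is "side" or "top"; returns (picture, depth): 480x640x3 uint8, blue, green, red; 480x640 float32, m along the optical axis (not along the pixel's ray), 0 where there is no reading.
- cams.camera_info(name): a dict with "fx", "fy", "cx", "cy" (pixels), "world_to_cam" (4x4, takes a point from world to camera coordinates). Camera axes: x right, y down, z forward; pixel columns grow to the right and rows downward; lengths in m; the calibration is good to about 2 mm. A picture is of the moment at which its call begins. camera_info takes no time and is no camera call.
- ctrl.hand_in(): hands the job in; it is judged then, once.
The state is a dict: "time_s": time; "qpos": joint angles; "joint_vel": joint speeds; "tau": joint torques, N m; "ee_pos": TCP position; "eef_rot": TCP orientation; "force": force on the tool from outside, world axes, zero at the start; "moment": the same for the moment, N m; "grip_width": finger opening in m; "grip_force": force on a finger pad.
Only numpy, scipy, OpenCV 4.12 (cv2) and the standard library are available. Lean on these libraries where they do the work, as an engineer would, in place of code of your own. Each camera call takes 0.05 s, during which the arm holds its last target. There are 200 camera calls.

## Working session

There is one attempt and no reset: what is moved stays moved. The work goes in short steps, Python scripts to look and compute and a tool call to move; the robot and the scene stay as the last step left them, time stands still between calls to the robot, and variables do not carry over. Pictures are saved under pics/ and viewed, at most 10 in all, crops included, and the job is handed in when it is done.

Besides the shell and the picture viewer there is one more tool, called after ">>>" as name(argument=value, ...) on one line, values as JSON. arm_command: Moves the arm, as the interface text tells. Its arguments: {"type":"object","properties":{"plan":{"type":"array"},"squeeze":{"type":"number"}},"required":["plan"]}

```bash
mkdir -p pics; cat > h.py <<'E'
import numpy as np, cv2
from station import ctrl, cams
def grab(n):
    im,d=cams.camera(n); return im,d,cams.camera_info(n)
def ray(i,u,v,z):
    T=np.linalg.inv(i["world_to_cam"]); d=T[:3,:3]@np.array([(u-i["cx"])/i["fx"],(v-i["cy"])/i["fy"],1]); o=T[:3,3]
    return o+d*(z-o[2])/d[2]
def proj(i,p):
    c=i["world_to_cam"]@np.append(p,1); return i["fx"]*c[0]/c[2]+i["cx"], i["fy"]*c[1]/c[2]+i["cy"]
E
python3 - <<'E'
from h import *
for n in("top","side"):
    im,d,i=grab(n); cv2.imwrite(f"pics/{n}0.png",im); np.savez(f"{n}0.npz",im=im,d=d)
    print(n,i["fx"],np.round(np.linalg.inv(i["world_to_cam"]),3).tolist())
o=ctrl.get_obs(); print(o["time_s"],o["ee_pos"],o["eef_rot"],o["grip_width"])
E
```

```text
top 622.3004280757153 [[0.014, -0.994, 0.105, 0.426], [-1.0, -0.016, -0.019, 0.022], [0.02, -0.104, -0.994, 1.503], [0.0, 0.0, 0.0, 1.0]]
side 435.42035682891884 [[-0.88, -0.235, 0.412, 0.249], [-0.474, 0.46, -0.751, 0.604], [-0.013, -0.856, -0.516, 0.495], [0.0, 0.0, 0.0, 1.0]]
0.1 [ 0.15815537 -0.52651897  0.20495758] [-3.14056478e+00 -5.77452469e-05  2.91787300e-01] 0.09406584655014043
```

View pics/top0.png

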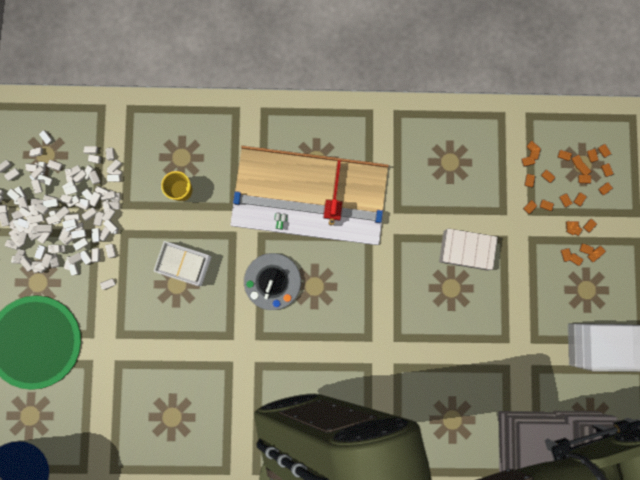

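View pics/side0.png

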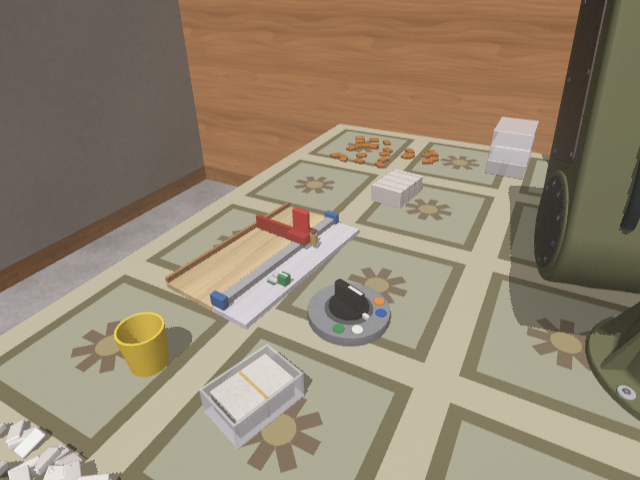

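The top view shows the dial at (272,281), with the green stud at (250,284), white at (254,295), blue at (277,303) and orange at (287,297). The pointer tab is near (266,297), so green is the clockwise-most detent (-1.10). The fence handle is at (333,209) and the clip at (279,220). In the side view the studs are at (338,328) for green, (357,329) for white, (381,313) for blue and (379,301) for orange. The handle is at (301,222) and the clip at (284,279).

```bash
cat >> h.py <<'E'
def blobs(im,lo,hi,roi,amin=6):
    x0,y0,x1,y1=roi; m=np.zeros(im.shape[:2],np.uint8)
    m[y0:y1,x0:x1]=cv2.inRange(cv2.cvtColor(im,cv2.COLOR_BGR2HSV),lo,hi)[y0:y1,x0:x1]
    n,l,s,c=cv2.connectedComponentsWithStats(m)
    return [(c[k],s[k],l==k) for k in range(1,n) if s[k,4]>=amin]
COL=dict(green=((45,80,50),(85,255,255)),orange=((5,140,150),(18,255,255)),blue=((105,130,60),(125,255,255)),white=((0,0,200),(180,50,255)),red=((0,150,60),(4,255,255)))
ROI=dict(top=dict(dial=(243,250,303,312),jig=(225,140,400,250)),side=dict(dial=(305,270,392,345),jig=(160,195,362,322)))
E
python3 - <<'E'
from h import *
for n in("top","side"):
    im=np.load(n+"0.npz")["im"]; i=cams.camera_info(n)
    for c,r,z in [("green","dial",.023),("orange","dial",.023),("blue","dial",.023),("white","dial",.023),("blue","jig",.036),("green","jig",.032),("red","jig",.093)]:
        for b in blobs(im,*COL[c],ROI[n][r]): print(n,c,r,np.round(b[0],1),b[1].tolist(),np.round(ray(i,*b[0],z),4)[:2])
t=cv2.resize(np.load("top0.npz")["im"][140:315,225:400],None,fx=3.4,fy=3.4,interpolation=cv2.INTER_CUBIC)
s=cv2.resize(np.load("side0.npz")["im"][195:345,200:400],None,fx=3.9,fy=3.9,interpolation=cv2.INTER_CUBIC)
cv2.imwrite("pics/t1.png",t);cv2.imwrite("pics/s1.png",s)
E
```

```text
top green dial [249.5 283.8] [246, 281, 8, 7, 40] [0.4621 0.1541]
top orange dial [287.  297.6] [284, 295, 7, 7, 39] [0.4308 0.0648]
top blue dial [276. 303.] [273, 300, 7, 7, 37] [0.4178 0.0905]
top white dial [268.5 286.1] [267, 281, 4, 11, 17] [0.4574 0.109 ]
top white dial [253.9 295. ] [251, 292, 7, 7, 39] [0.4359 0.1431]
top white dial [265.8 296.2] [265, 294, 3, 5, 9] [0.4334 0.115 ]
top blue jig [236.6 198. ] [234, 193, 6, 11, 57] [0.6649 0.1886]
top blue jig [378.8 216.1] [376, 211, 6, 11, 54] [ 0.627  -0.1504]
top green jig [277.1 224. ] [276, 221, 3, 7, 10] [0.6046 0.0913]
top green jig [281.2 225.2] [280, 222, 3, 7, 16] [0.6019 0.0816]
top red jig [333.6 202.3] [324, 161, 18, 59, 379] [ 0.6494 -0.0399]
side green dial [338.  328.1] [333, 324, 11, 9, 76] [0.4614 0.155 ]
side orange dial [378.7 300.9] [374, 298, 10, 7, 55] [0.4297 0.0664]
side blue dial [380.6 312.4] [376, 309, 10, 8, 59] [0.4165 0.0914]
side white dial [306.3 271. ] [305, 270, 5, 4, 12] [0.5776 0.0488]
side white dial [355.4 290.2] [349, 286, 13, 9, 29] [0.4754 0.0585]
side white dial [365.5 315.3] [363, 314, 6, 4, 15] [0.4354 0.1089]
side white dial [356.9 328.9] [352, 325, 11, 9, 75] [0.435  0.1433]
side green jig [286.6 273.5] [283, 272, 7, 4, 10] [0.5988 0.082 ]
side green jig [281.4 279.2] [278, 274, 9, 12, 72] [0.5981 0.1005]
side green jig [270.5 282. ] [268, 281, 6, 3, 6] [0.6106 0.1159]
side red jig [293.6 222.5] [257, 208, 53, 31, 522] [0.6247 0.0101]
```

View pics/t1.png

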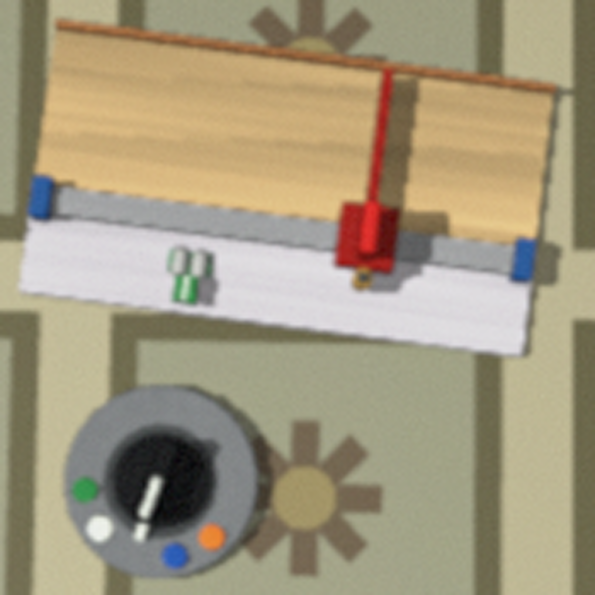

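View pics/s1.png

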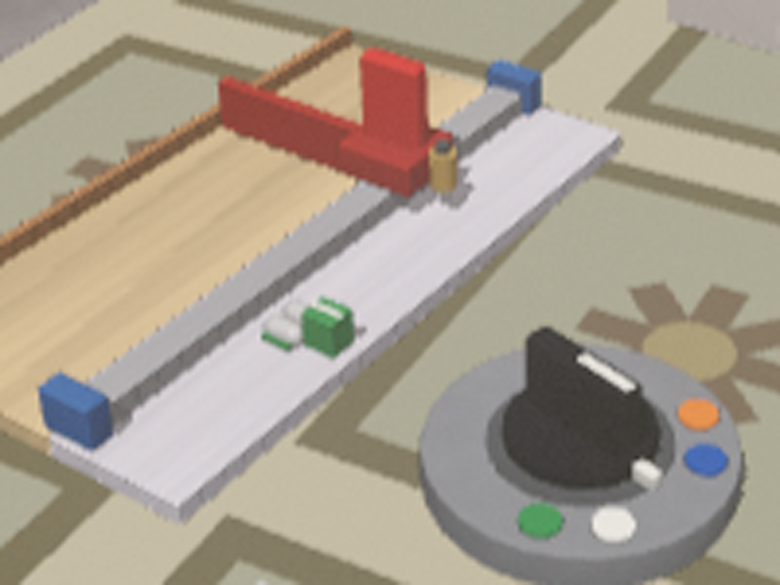

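```bash
python3 - <<'E'
from h import *
from scipy.optimize import least_squares
S=dict(g=[.4618,.1545],w=[.4355,.1432],b=[.4172,.0910],o=[.4303,.0656]); D=dict(g=-1.1,w=-.55,b=.55,o=1.1)
f=lambda p:np.concatenate([np.array(p[:2])-.053*np.array([np.cos(p[2]+D[k]),np.sin(p[2]+D[k])])-S[k] for k in S])
r=least_squares(f,[.48,.1,0]);c=r.x[:2];print("dial",r.x,abs(r.fun).max())
for tab in([.4334,.115],[.4354,.1089]):
    v=c-np.array(tab);print("dial ang",np.arctan2(v[1],v[0])-r.x[2])
it=cams.camera_info("top");isd=cams.camera_info("side")
y=np.array([.0379,.339]);y/=np.linalg.norm(y);x=np.array([y[1],-y[0]]);o=np.array([.64595,.0191])
print("jig yaw",np.arctan2(x[1],x[0]))
J=lambda p:np.round([(p[:2]-o)@x,(p[:2]-o)@y],4)
for n,i,u,v,z in[("tabtop",it,279.6,224.8,.032),("tabtop s",isd,200+328/3.9,195+312/3.9,.032),("handletop",it,225+372/3.4,140+217/3.4,.093),("handletop s",isd,200+395/3.9,195+59/3.9,.093),("plunger",it,225+363/3.4,140+278/3.4,.05)]:
    print(n,J(ray(i,u,v,z)))
for n,i in(("top",it),("side",isd)):
    im=np.load(n+"0.npz")["im"];d=np.load(n+"0.npz")["d"];T=np.linalg.inv(i["world_to_cam"])
    for b in blobs(im,(0,120,40),(6,255,255),ROI[n]["jig"]):
        v,u=np.nonzero(b[2]);q=d[v,u];P=(T@np.stack([(u-i["cx"])/i["fx"]*q,(v-i["cy"])/i["fy"]*q,q,np.ones_like(q)]))[:3].T
        for lo,hi in((.065,.088),(.088,.1)):
            h=P[(P[:,2]>lo)&(P[:,2]<hi)]
            if len(h): Q=np.array([J(p) for p in h]);print(n,lo,len(h),Q.mean(0),Q.min(0),Q.max(0))
E
```

```text
dial [ 0.46883142  0.102034   -0.33994741] 0.0002036400725591303
dial ang -0.01086246118734252
dial ang 0.13738817242406842
jig yaw -0.11133707473874377
tabtop [-0.0503  0.0611]
tabtop s [-0.0529  0.0633]
handletop [ 0.0067 -0.0605]
handletop s [-0.0031 -0.0584]
plunger [-0.0296 -0.0607]
top 0.065 16 [-0.00710625 -0.05850625] [-0.0172 -0.0638] [ 0.0151 -0.0523]
top 0.088 73 [ 0.0007589 -0.0580863] [-0.0161 -0.0642] [ 0.0177 -0.0523]
side 0.065 160 [-0.00302062 -0.05487562] [-0.0189 -0.0631] [ 0.0182 -0.0514]
side 0.088 69 [-0.00127681 -0.05734638] [-0.0173 -0.0653] [ 0.0181 -0.0526]
```

```bash
python3 - <<'E'
from h import *
for n in("top","side"):
    i=cams.camera_info(n);z=np.load(n+"0.npz");im,d=z["im"],z["d"];T=np.linalg.inv(i["world_to_cam"])
    x0,y0,x1,y1=ROI[n]["dial"];v,u=np.mgrid[y0:y1,x0:x1];v=v.ravel();u=u.ravel();q=d[v,u]
    P=(T@np.stack([(u-i["cx"])/i["fx"]*q,(v-i["cy"])/i["fy"]*q,q,np.ones_like(q)]))[:3].T
    r=np.linalg.norm(P[:,:2]-[.4688,.102],axis=1);P=P[(r<.035)]
    print(n,np.histogram(P[:,2],np.arange(.015,.09,.005)))
    t=P[P[:,2]>np.percentile(P[:,2],99)-.006];
    if len(t)>5:
        w,V=np.linalg.eigh(np.cov(t[:,:2].T));print(len(t),t.mean(0),V[:,1],np.arctan(V[1,1]/V[0,1]),t[:,2].max())
E
```

```text
top (array([ 22,  67, 186, 221,  34,   2,   2,   3,  24,  81,  42,   3,   0,
         0]), array([0.015, 0.02 , 0.025, 0.03 , 0.035, 0.04 , 0.045, 0.05 , 0.055,
       0.06 , 0.065, 0.07 , 0.075, 0.08 , 0.085]))
80 [0.46835729 0.10266729 0.06597354] [-0.93469953  0.35543886] -0.36338355059518107 0.07239803069393447
side (array([ 62, 107, 480,  68,  69,  70,  72,  72,  80, 192,   0,   0,   0,
         0]), array([0.015, 0.02 , 0.025, 0.03 , 0.035, 0.04 , 0.045, 0.05 , 0.055,
       0.06 , 0.065, 0.07 , 0.075, 0.08 , 0.085]))
227 [0.46687256 0.10401115 0.06170168] [-0.94122296  0.33778593] -0.34456357298915796 0.06495038549232912
```

```bash
cat >> h.py <<'E'
from scipy.spatial.transform import Rotation as R
def go(p,yaw):
    "shift mm / turn in tool axes from measured pose to p with tool down at yaw"
    o=ctrl.get_obs(); A=R.from_euler("xyz",o["eef_rot"]); B=R.from_euler("xyz",[np.pi,0,yaw])
    print("t",o["time_s"],"at",np.round(o["ee_pos"],4),np.round(o["eef_rot"],3),"F",np.round(o["force"],1),"g",o["grip_width"],o["grip_force"])
    print("shift",np.round(A.inv().apply(np.array(p)-o["ee_pos"])*1000,1),"turn",np.round((A.inv()*B).as_rotvec(),3))
E
python3 -c "
from h import *
go([.4688,.102,.09],2.79);go([.4688,.102,.035],2.79)"
```

```text
t 0.1 at [ 0.1582 -0.5265  0.205 ] [-3.141 -0.     0.292] F [ 0.7  0.  -0. ] g 0.09406584655014043 0.0
shift [ 478.3 -512.5  115.5] turn [-0.000e+00 -1.000e-03 -2.498e+00]
t 0.1 at [ 0.1582 -0.5265  0.205 ] [-3.141 -0.     0.292] F [ 0.7  0.  -0. ] g 0.09406584655014043 0.0
shift [ 478.3 -512.4  170.5] turn [-0.000e+00 -1.000e-03 -2.498e+00]
```

Careful with the scale: shifts go in shares of 750 mm and turns go in shares of pi rad. That gives: -512 mm / 750 = -0.6827, 478 mm / 750 = 0.6373, -2.5 rad / 3.1416 = -0.7958.

>>> arm_command(plan=[[[0.6373,-0.6827,0.1333,0,0,-0.7958,-1],[0.6373,-0.6827,0.1333,0,0,-0.7958,-1],[0.6373,-0.6827,0.1333,0,0,-0.7958,-1],[0.6373,-0.6827,0.1333,0,0,-0.7958,-1],[0.6373,-0.6827,0.1333,0,0,-0.7958,-1],[0.6373,-0.6827,0.1333,0,0,-0.7958,-1],[0.6373,-0.6827,0.1333,0,0,-0.7958,-1],[0.6373,-0.6827,0.1333,0,0,-0.7958,-1],[0.6373,-0.6827,0.1333,0,0,-0.7958,-1],[0.6373,-0.6827,0.1333,0,0,-0.7958,-1],[0.6373,-0.6827,0.1333,0,0,-0.7958,-1],[0.6373,-0.6827,0.1333,0,0,-0.7958,-1]]], squeeze=30)

```text
time_s: 1.3
ee_pos: [0.4219, 0.0079, 0.1204]
eef_rot: [3.141, 0.0, 2.098]
force: [0.5, -1.2, 0.1]
grip_width: 0.0941
grip_force: 0.0
```

```bash
python3 -c "
from h import *
go([.4688,.102,.1],2.79)"
```

```text
t 1.3 at [0.4219 0.0079 0.1204] [3.141 0.    2.098] F [ 0.5 -1.2  0.1] g 0.09405393779496363 0.0
shift [57.8 87.9 20.4] turn [ 0.     0.    -0.692]
```

Scaled: 88 mm / 750 = 0.1173, 58 mm / 750 = 0.0773, -0.69 rad / 3.1416 = -0.2196.

>>> arm_command(plan=[[[0.0773,0.1173,0.0267,0,0,-0.2196,-1],[0.0773,0.1173,0.0267,0,0,-0.2196,-1],[0.0773,0.1173,0.0267,0,0,-0.2196,-1],[0.0773,0.1173,0.0267,0,0,-0.2196,-1],[0.0773,0.1173,0.0267,0,0,-0.2196,-1],[0.0773,0.1173,0.0267,0,0,-0.2196,-1],[0.0773,0.1173,0.0267,0,0,-0.2196,-1],[0.0773,0.1173,0.0267,0,0,-0.2196,-1]]])

```text
time_s: 2.1
ee_pos: [0.4689, 0.0997, 0.1006]
eef_rot: [3.142, -0.0, 2.779]
force: [0.5, -0.5, -0.0]
grip_width: 0.0943
grip_force: 0.0
```

```bash
python3 -c "
from h import *
go([.4688,.102,.035],2.79)"
```

```text
t 2.1 at [0.4689 0.0997 0.1006] [ 3.142 -0.     2.779] F [ 0.5 -0.5 -0. ] g 0.09426841517074046 0.0
shift [ 1.   2.1 65.6] turn [ 0.    -0.    -0.011]
```

Descend and close on the bar.

Scaled: 65 mm / 750 = 0.0867, 55 mm / 750 = 0.0733, -0.01 rad / 3.1416 = -0.0032.

>>> arm_command(plan=[[[0,0.0013,0.04,0,0,-0.0032,-1],[0,0.0013,0.0733,0,0,-0.0032,-1],[0,0.0013,0.0867,0,0,-0.0032,-1],[0,0.0013,0.0867,0,0,-0.0032,-1],[0,0.0013,0.0867,0,0,-0.0032,1],[0,0.0013,0.0867,0,0,-0.0032,1],[0,0.0013,0.0867,0,0,-0.0032,1],[0,0.0013,0.0867,0,0,-0.0032,1],[0,0.0013,0.0867,0,0,-0.0032,1],[0,0.0013,0.0867,0,0,-0.0032,1],[0,0.0013,0.0867,0,0,-0.0032,1],[0,0.0013,0.0867,0,0,-0.0032,1]]])

```text
time_s: 3.3
ee_pos: [0.4693, 0.1007, 0.0357]
eef_rot: [3.142, -0.0, 2.792]
force: [-0.5, 0.5, 0.0]
grip_width: 0.0334
grip_force: 0.0
```

>>> arm_command(plan=[[[0,0,0,0,0,0,1],[0,0,0,0,0,0,1],[0,0,0,0,0,0,1],[0,0,0,0,0,0,1],[0,0,0,0,0,0,1]]])

```text
time_s: 3.8
ee_pos: [0.4695, 0.1011, 0.0357]
eef_rot: [3.141, 0.0, 2.792]
force: [1.4, 6.0, -2.1]
grip_width: 0.0138
grip_force: 30.0
```

Scaled: 1.1 rad / 3.1416 = 0.3501.

>>> arm_command(plan=[[[0,0,0,0,0,0.0382,1],[0,0,0,0,0,0.0764,1],[0,0,0,0,0,0.1146,1],[0,0,0,0,0,0.1528,1],[0,0,0,0,0,0.191,1],[0,0,0,0,0,0.2292,1],[0,0,0,0,0,0.2674,1],[0,0,0,0,0,0.3056,1],[0,0,0,0,0,0.3438,1],[0,0,0,0,0,0.3501,1],[0,0,0,0,0,0.3501,1],[0,0,0,0,0,0.3501,1]]])

```text
time_s: 5.0
ee_pos: [0.4698, 0.1013, 0.0357]
eef_rot: [3.14, -0.001, 1.692]
force: [4.7, 7.9, -4.1]
grip_width: 0.0137
grip_force: 30.0
```

>>> arm_command(plan=[[[0,0,0,0,0,0,1],[0,0,0,0,0,0,1],[0,0,0,0,0,0,1],[0,0,0,0,0,0,-1],[0,0,0,0,0,0,-1],[0,0,0,0,0,0,-1],[0,0,0,0,0,0,-1],[0,0,0,0,0,0,-1]]])

```text
time_s: 5.8
ee_pos: [0.4693, 0.1006, 0.0356]
eef_rot: [-3.142, 0.0, 1.692]
force: [-0.2, -0.4, -0.4]
grip_width: 0.0504
grip_force: 0.0
```

```bash
python3 - <<'E'
from h import *
go([.4688,.102,.12],1.70)
im,d,i=grab("side"); cv2.imwrite("pics/s2.png",cv2.resize(im[180:350,200:430],None,fx=3.4,fy=3.4,interpolation=cv2.INTER_CUBIC))
E
```

```text
t 5.8 at [0.4693 0.1006 0.0356] [-3.142  0.     1.692] F [-0.2 -0.4 -0.4] g 0.050385487543318445 0.0
shift [  1.4  -0.3 -84.4] turn [-0.     0.    -0.008]
```

View pics/s2.png

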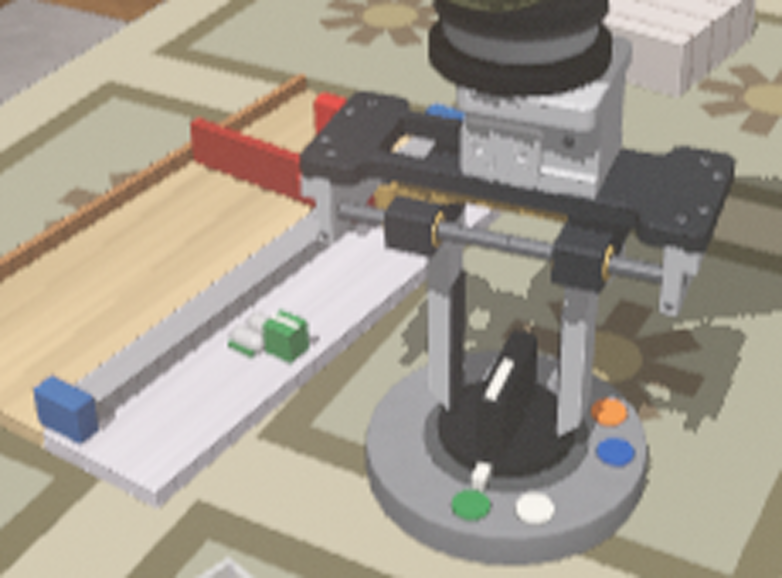

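The side view shows the white tab at crop (482,475), in line with the green stud at (471,505), so the dial is at green. Next I lift and move over the fence handle.

>>> arm_command(plan=[[[0,0,-0.06,0,0,0,-1],[0,0,-0.12,0,0,0,-1],[0,0,-0.1333,0,0,0,-1],[0,0,-0.1333,0,0,0,-1]]])

```text
time_s: 6.25
ee_pos: [0.47, 0.1008, 0.137]
eef_rot: [3.138, -0.0, 1.692]
force: [-0.3, 0.7, -0.4]
grip_width: 0.0865
grip_force: 0.0
```

```bash
python3 - <<'E'
from h import *
go([.6395,-.0383,.135],3.03)
E
```

```text
t 6.25 at [0.47   0.1008 0.137 ] [ 3.138 -0.     1.692] F [-0.3  0.7 -0.4] g 0.08652472367705386 0.0
shift [-158.6  151.4    2.5] turn [ 0.003  0.002 -1.338]
```

Scaled: -159 mm / 750 = -0.212, 151 mm / 750 = 0.2013, -1.34 rad / 3.1416 = -0.4265.

>>> arm_command(plan=[[[-0.212,0.2013,0.0027,0,0,-0.4265,-1],[-0.212,0.2013,0.0027,0,0,-0.4265,-1],[-0.212,0.2013,0.0027,0,0,-0.4265,-1],[-0.212,0.2013,0.0027,0,0,-0.4265,-1],[-0.212,0.2013,0.0027,0,0,-0.4265,-1],[-0.212,0.2013,0.0027,0,0,-0.4265,-1],[-0.212,0.2013,0.0027,0,0,-0.4265,-1],[-0.212,0.2013,0.0027,0,0,-0.4265,-1],[-0.212,0.2013,0.0027,0,0,-0.4265,-1],[-0.212,0.2013,0.0027,0,0,-0.4265,-1],[-0.212,0.2013,0.0027,0,0,-0.4265,-1],[-0.212,0.2013,0.0027,0,0,-0.4265,-1]]])

```text
time_s: 7.45
ee_pos: [0.6382, -0.0389, 0.1328]
eef_rot: [-3.142, -0.001, 3.028]
force: [-0.3, -0.1, 0.6]
grip_width: 0.0938
grip_force: 0.0
```

```bash
python3 - <<'E'
from h import *
go([.6395,-.0383,.060],3.03)
E
```

```text
t 7.45 at [ 0.6382 -0.0389  0.1328] [-3.142e+00 -1.000e-03  3.028e+00] F [-0.3 -0.1  0.6] g 0.09381514569830374 0.0
shift [-1.3  0.7 72.8] turn [-0.    -0.001 -0.002]
```

>>> arm_command(plan=[[[-0.0013,0,0.0467,0,0,0,-1],[-0.0013,0,0.0867,0,0,0,-1],[-0.0013,0,0.0973,0,0,0,-1],[-0.0013,0,0.0973,0,0,0,1],[-0.0013,0,0.0973,0,0,0,1],[-0.0013,0,0.0973,0,0,0,1],[-0.0013,0,0.0973,0,0,0,1],[-0.0013,0,0.0973,0,0,0,1],[-0.0013,0,0.0973,0,0,0,1],[-0.0013,0,0.0973,0,0,0,1],[-0.0013,0,0.0973,0,0,0,1],[-0.0013,0,0.0973,0,0,0,1]]])

```text
time_s: 8.65
ee_pos: [0.6394, -0.039, 0.0606]
eef_rot: [3.142, -0.0, 3.032]
force: [-0.1, -0.4, -0.3]
grip_width: 0.0254
grip_force: 0.0
```

>>> arm_command(plan=[[[0,0,0,0,0,0,1],[0,0,0,0,0,0,1],[0,0,0,0,0,0,1],[0,0,0,0,0,0,1]]], squeeze=30)

```text
time_s: 9.05
ee_pos: [0.6394, -0.039, 0.0606]
eef_rot: [3.142, 0.0, 3.032]
force: [0.3, -0.9, -0.8]
grip_width: 0.0121
grip_force: 30.0
```

```bash
python3 - <<'E'
from h import *
o=np.array([.64595,.0191]);y=np.array([.1111,.9938]);p=ctrl.get_obs()["ee_pos"][:2]
print("jig y now",(p-o)@y)
go(np.append(p+y*.1,.06),3.03)
E
```

```text
jig y now -0.05851544474454643
t 9.05 at [ 0.6394 -0.039   0.0606] [3.142 0.    3.032] F [ 0.3 -0.9 -0.8] g 0.012056331361803839 29.998944997787476
shift [ -0.1 100.    0.6] turn [0.    0.    0.002]
```

Scaled: 100 mm / 750 = 0.1333, 98 mm / 750 = 0.1307.

>>> arm_command(plan=[[[0,0.0133,0,0,0,0,1],[0,0.0293,0,0,0,0,1],[0,0.0453,0,0,0,0,1],[0,0.0613,0,0,0,0,1],[0,0.0773,0,0,0,0,1],[0,0.0933,0,0,0,0,1],[0,0.1093,0,0,0,0,1],[0,0.1227,0,0,0,0,1],[0,0.1307,0,0,0,0,1],[0,0.1333,0,0,0,0,1],[0,0.1333,0,0,0,0,1],[0,0.1333,0,0,0,0,1]]])

```text
time_s: 10.25
ee_pos: [0.6509, 0.0616, 0.0606]
eef_rot: [3.141, 0.001, 3.032]
force: [6.8, 0.2, -2.9]
grip_width: 0.0119
grip_force: 30.0
```

Scaled: 4 mm / 750 = 0.0053, 3 mm / 750 = 0.004.

>>> arm_command(plan=[[[0,0.0013,0,0,0,0,1],[0,0.0027,0,0,0,0,1],[0,0.004,0,0,0,0,1],[0,0.0053,0,0,0,0,1]]])

```text
time_s: 10.65
ee_pos: [0.6513, 0.0651, 0.0607]
eef_rot: [3.142, 0.001, 3.032]
force: [7.7, -1.8, -3.4]
grip_width: 0.0119
grip_force: 30.0
```

Scaled: 4 mm / 750 = 0.0053, 3 mm / 750 = 0.004.

>>> arm_command(plan=[[[0,0.0013,0,0,0,0,1],[0,0.0027,0,0,0,0,1],[0,0.004,0,0,0,0,1],[0,0.0053,0,0,0,0,1]]])

```text
time_s: 11.05
ee_pos: [0.6516, 0.0678, 0.0606]
eef_rot: [-3.14, 0.001, 3.032]
force: [3.1, -14.2, -1.5]
grip_width: 0.0114
grip_force: 30.0
```

Scaled: 2 mm / 750 = 0.0027, 1 mm / 750 = 0.0013.

>>> arm_command(plan=[[[0,0.0013,0,0,0,0,1],[0,0.0027,0,0,0,0,1],[0,0.0027,0,0,0,0,1]]])

```text
time_s: 11.35
ee_pos: [0.6519, 0.0701, 0.0607]
eef_rot: [-3.141, 0.001, 3.031]
force: [6.3, -4.7, -3.9]
grip_width: 0.0119
grip_force: 30.0
```

Scaled: 2 mm / 750 = 0.0027, 1 mm / 750 = 0.0013.

>>> arm_command(plan=[[[0,0.0013,0,0,0,0,1],[0,0.0027,0,0,0,0,1],[0,0.0027,0,0,0,0,1]]])

```text
time_s: 11.65
ee_pos: [0.6522, 0.0729, 0.0607]
eef_rot: [3.141, 0.001, 3.032]
force: [6.5, -1.1, -4.0]
grip_width: 0.0117
grip_force: 30.0
```

Scaled: 2 mm / 750 = 0.0027, 1 mm / 750 = 0.0013.

>>> arm_command(plan=[[[0,0.0013,0,0,0,0,1],[0,0.0027,0,0,0,0,1],[0,0.0027,0,0,0,0,1]]])

```text
time_s: 11.95
ee_pos: [0.6524, 0.0752, 0.0606]
eef_rot: [3.141, 0.001, 3.032]
force: [8.3, -0.1, -4.0]
grip_width: 0.0119
grip_force: 30.0
```

Scaled: 2 mm / 750 = 0.0027, 1 mm / 750 = 0.0013.

>>> arm_command(plan=[[[0,0.0013,0,0,0,0,1],[0,0.0027,0,0,0,0,1],[0,0.0027,0,0,0,0,1]]])

```text
time_s: 12.25
ee_pos: [0.6527, 0.0774, 0.0606]
eef_rot: [3.141, 0.001, 3.032]
force: [7.1, 0.6, -4.5]
grip_width: 0.0121
grip_force: 30.0
```

Scaled: 1 mm / 750 = 0.0013.

>>> arm_command(plan=[[[0,0.0013,0,0,0,0,1],[0,0.0013,0,0,0,0,1],[0,0.0013,0,0,0,0,1]]])

```text
time_s: 12.55
ee_pos: [0.6528, 0.0785, 0.0607]
eef_rot: [3.141, 0.002, 3.032]
force: [7.9, 0.8, -4.8]
grip_width: 0.0118
grip_force: 30.0
```

Scaled: 1 mm / 750 = 0.0013.

>>> arm_command(plan=[[[0,0.0013,0,0,0,0,1],[0,0.0013,0,0,0,0,1],[0,0.0013,0,0,0,0,1]]])

```text
time_s: 12.85
ee_pos: [0.653, 0.0796, 0.0607]
eef_rot: [3.141, 0.002, 3.032]
force: [8.1, 1.8, -4.4]
grip_width: 0.012
grip_force: 30.0
```

>>> arm_command(plan=[[[0,0,0,0,0,0,0.6],[0,0,0,0,0,0,0.6],[0,0,0,0,0,0,0.6],[0,0,0,0,0,0,0.6],[0,0,0,0,0,0,0.6]]], squeeze=3)

```text
time_s: 13.35
ee_pos: [0.6523, 0.0783, 0.0607]
eef_rot: [3.142, -0.0, 3.032]
force: [0.6, 1.0, 0.2]
grip_width: 0.0185
grip_force: 0.0
```

>>> arm_command(plan=[[[0,0,0,0,0,0,1],[0,0,0,0,0,0,1],[0,0,0,0,0,0,1]]], squeeze=3)

```text
time_s: 13.65
ee_pos: [0.6524, 0.0792, 0.0607]
eef_rot: [3.14, 0.0, 3.032]
force: [1.6, 6.1, -1.5]
grip_width: 0.013
grip_force: 3.0
```

>>> arm_command(plan=[[[0,0,0,0,0,0,1],[0,0,0,0,0,0,1],[0,0,0,0,0,0,1]]], squeeze=3)

```text
time_s: 13.95
ee_pos: [0.6524, 0.0792, 0.0607]
eef_rot: [3.14, 0.0, 3.032]
force: [1.8, 5.5, 0.1]
grip_width: 0.0127
grip_force: 3.0
```

The fence pulls the tool towards +y by about 5.5 N, so the seat is slightly further on. I'll advance 2 mm and repeat the loosen/regrip check.

Scaled: 2 mm / 750 = 0.0027, 1 mm / 750 = 0.0013.

>>> arm_command(plan=[[[0,0.0013,0,0,0,0,1],[0,0.0027,0,0,0,0,1],[0,0.0027,0,0,0,0,0.6],[0,0.0027,0,0,0,0,0.6],[0,0.0027,0,0,0,0,0.6],[0,0.0027,0,0,0,0,0.6],[0,0.0027,0,0,0,0,0.6]]])

```text
time_s: 14.65
ee_pos: [0.6526, 0.0802, 0.0606]
eef_rot: [-3.142, -0.0, 3.032]
force: [-0.3, 0.5, 0.6]
grip_width: 0.0187
grip_force: 0.0
```

>>> arm_command(plan=[[[0,0,0,0,0,0,1],[0,0,0,0,0,0,1],[0,0,0,0,0,0,1],[0,0,0,0,0,0,1],[0,0,0,0,0,0,1]]], squeeze=3)

```text
time_s: 15.15
ee_pos: [0.6526, 0.0803, 0.0606]
eef_rot: [3.142, -0.0, 3.032]
force: [-0.9, 0.1, 0.4]
grip_width: 0.0117
grip_force: 3.0
```

The y force is now about 0 and the grip width is fully closed, so the fence looks centred. I'll firm up the grip and check.

>>> arm_command(plan=[[[0,0,0,0,0,0,1],[0,0,0,0,0,0,1],[0,0,0,0,0,0,1],[0,0,0,0,0,0,1],[0,0,0,0,0,0,1]]], squeeze=12)

```text
time_s: 15.65
ee_pos: [0.6526, 0.0803, 0.0607]
eef_rot: [3.142, 0.0, 3.032]
force: [-0.3, 0.4, 0.4]
grip_width: 0.0118
grip_force: 12.0
```

```bash
python3 - <<'E'
from h import *
im,d,i=grab("side"); cv2.imwrite("pics/s3.png",cv2.resize(im[200:350,220:420],None,fx=3.9,fy=3.9,interpolation=cv2.INTER_CUBIC))
go([.65,.08,.06],3.03)
E
```

```text
t 15.7 at [0.6526 0.0803 0.0606] [-3.142 -0.     3.032] F [ 0.  -0.7 -0.2] g 0.011916061504872193 11.999696642160416
shift [ 2.5 -0.5  0.6] turn [-0.    -0.     0.002]
```

View pics/s3.png

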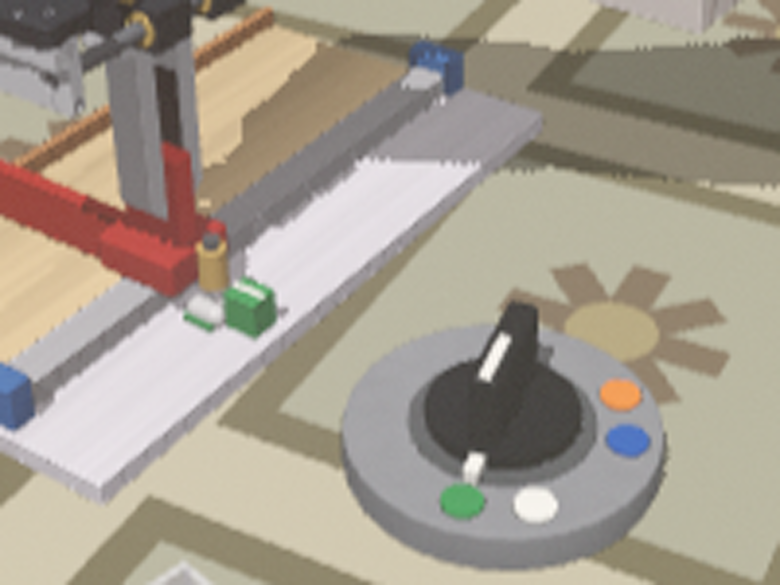

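The plunger at crop (212,262) sits over the clip between its ridges, in line with the green tab at (250,305). The pointer tab at (474,467) is at the green stud at (462,501). Forces are about 0 and the grip is 12 N, so I'm handing in.

```bash
python3 -c "
from station import ctrl
print(ctrl.hand_in())"
```

```text
the job is handed in; nothing more can be done
None
```

I turned the dial to the green stud and slid the fence into the clip's notch, then handed in at 15.7 s still gripping the handle at 12 N; the hand-in returned no verdict, but the last picture and a near-zero force along the rail both indicate the fence is seated.

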